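Seat a round-bottom flask upright in its ring stand

TASK

First swing the red-gripped wire bail of the ring stand all the way down onto its two stops, so that the ring is open from above. Then take the amber round-bottom flask out of its slanting rest and set it gently into the stand's ring, centred and standing upright with the neck straight up, and let go; do not drop it. Leave the mirror post, the two tubes and the loupe where they stand.

Things in the scene. Friction and masses are not known exactly. Their poses are not given: they have to be found in the camera images.
- flask_ball (a point): Centre of the 60 mm ball of the amber glass flask (75 to 155 g, 110 mm high). z axis: up along the neck. Straight neck 22 mm across, bare from 28 to 70 mm above this point; black stopper 21 mm across from 70 to 80 mm. The weight lies within 2 mm of this point, so in a ring the flask stays at whatever tilt it is left. It starts in the rest, neck leaning 35 degrees from vertical.
- flask_neck (a point): The place to grasp: on the axis of the flask's neck, half-way up its bare part, 50 mm from the ball's centre; same axes as flask_ball. Neck 22 mm across.
- rest: Blue slanting rest, fixed to the table, holding the flask: block 68 x 62 x 22 mm, rubber ring (42 mm inside, bar 8 mm) on steel legs, tilted 35 degrees. Origin on the table under the flask's ball centre, which is 81 mm above it. The neck leans towards the rest's -x. The flask comes out along its neck.
- stand: Ring stand, fixed: base 72 x 108 x 12 mm, level black rubber ring (42 mm inside, bar 8 mm, mid-height 45 mm above the table) on four legs. Origin on the table under the ring's centre, z up. The bail hinges about the stand's y axis at ring height, its legs 49 mm to either side, and folds towards -x onto two stops 50 mm high (30 mm towards -x, 49 mm to either side).
- seat (a point): Where the ball's centre stands when the flask is properly seated: above the ring's centre, 68 mm above the table.
- bail (a joint): Angle of the wire bail: 0 = standing straight up over the ring, positive = leaning towards the stand's -x, 1.3 = down on its stops (end of travel), lower end -0.5. The hinge has light friction (about 0.5 N at the grip) and stays where it is left.
- bail_grip (a point): Middle of the bail's red round grip, 12 mm thick and 56 mm long along the stand's y, 75 mm from the hinge axis.
- mirror_post: Bystander: loose steel post 14 mm thick with a foot 30 mm across and a round mirror on top, 197 mm high in all. Origin at the centre of its underside.
- tube_red: Bystander: grey tube with red cap standing loose, 20 mm across, 64 mm high. Origin at its underside.
- tube_blue: Bystander: grey tube with blue cap standing loose, 20 mm across, 64 mm high. Origin at its underside.
- loupe: Bystander: black stand loupe, 35 mm across, 42 mm high, loose. Origin at its underside.
Mind the look-alikes: they are no part of the job. Of the things that look like the part that bears flask_ball, the larger one is meant.

How it is judged:
By the outcome, as a careful person would: the job done as asked, in the order asked, and still so for the second after the job is handed in, with the robot touching nothing.
It also fails if it takes over 58 s, if anything falls off the work surface, if the arm or the gripper's body presses on something with over 40 N, if the wrist force passes 120 N, or if a joint passes its speed limit or range.

ROBOT

A 6-joint arm with a two-finger parallel gripper is mounted at the origin on a cart in front of the work surface, level with it; the furniture and walls round the work are solid. World frame = base frame: x ahead of the robot, y to its left, z up, the work surface at z = 0. Lengths are in mm, angles in rad, forces in N, time in s.
With the tool pointing down it reaches from about 400 to 925 mm from the base axis. Payload 12.5 kg.
Tool frame: the origin (TCP) lies at the very end of the fingers, on their centre line; the grasp point (between the pads) lies 19 mm behind it; z points along the fingers, y is the direction in which the jaws open and shut (so a half turn about z gives the same grasp; the last joint's range is limited). The gripper opens to 95 mm and grips with 3 to 60 N. Pads are 20 mm wide; open, the fingers measure 119 mm over their backs; the gripper's body (75 mm by 180 mm) begins 59 mm behind the grasp point.
Start: joints at [-1.358, 0.491, 1.559, -0, 1.092, -0.106], TCP at [195.915, -593.518, 214.661] pointing down, gripper open.
Joint ranges: [-3.1, 3.1], [-0.84, 2.19], [0.05, 2.79], [-1.13, 4.28], [0.06, 2.93], [-2.69, 2.69]. Speed limits (rad/s): [2.22, 2.22, 2.79, 3.14, 3.14, 3.14].

INTERFACE

Orientations are given as [roll, pitch, yaw] about the fixed x, y, z axes, in that order (R = Rz(yaw) Ry(pitch) Rx(roll)).
In Python, from cell import env, read_camera, get_calibration gives the robot as it stands.
- The arm moves only by the tool arm_command, never from a script. Its argument "targets" is a list of rows, each a list of 3 entries, a list of its own where there are three numbers: the turn, a rotation vector about the tool's x, y, z in rad, then the shift along the tool's x, y, z in m, then the closure in counts, from 0 (fully open) to 255 (shut). In form: [[[rx, ry, rz], [tx, ty, tz], fingers], ...]. A call has 1 to 8 rows; each row is the pose to reach, as a shift and turn from the pose commanded when the call began, along the tool's axes at that moment; what a row does not reach only later rows make up. A row lasts 1/10 s, in which the tool goes at most 50 mm and 8.59 degrees, less where a joint would pass 70% of its speed; a pose out of reach is approached as far as the arm can. A call with a gripper value outside its range is refused whole. The fingers move at their own pace and stop on an object; the grip force is fixed at half the most. Time passes only in rows, so rows that repeat a pose let the fingers close. It gives the time, the measured TCP pose, the force and the opening at its end, in the units of the state.
- env.state(): the state, without advancing time (a new reading comes with each control period).
- read_camera(name): name is "scene" or "top" or "wrist"; returns (picture, depth): 400x640x3 uint8, blue, green, red; 400x640 float32, mm along the optical axis (not along the pixel's ray), 0 where there is no reading.
- get_calibration(name): a dict with "vfov" (degrees; the focal length in pixels is half the picture's height over the tangent of half this angle, whatever the lens; pixels are square), "cx", "cy" (the principal point, pixels), "world_from_camera" (4x4, takes a point from camera to world coordinates). Camera axes: x right, y down, z forward; pixel columns grow to the right and rows downward; lengths in mm; the calibration is good to about 2 mm. A picture is of the moment at which its call begins: read the wrist's pose just before it. get_calibration takes no time and is no camera call; for the wrist camera it gives the pose at the moment of the call.
- env.job_done(): hands the job in, once; it reports no verdict.
The state is a dict: "t": time; "joints": joint angles; "qvel": joint speeds; "tau": joint torques, N m; "eef_pos": TCP position; "tcp_rot": TCP orientation; "ft_force": force on the tool from outside, world axes, zero at the start; "moment": the same for the moment, N m; "opening": opening from 0.0 (shut) to 1.0 (fully open).
Only numpy, scipy, OpenCV 4.12 (cv2) and the standard library are available. Lean on these libraries where they do the work, as an engineer would, in place of code of your own. Each camera call takes 0.05 s, during which the arm holds its last target.

## Working session

There is one attempt and no reset: what is moved stays moved. The work goes in short steps, Python scripts to look and compute and a tool call to move; the robot and the scene stay as the last step left them, time stands still between calls to the robot, and variables do not carry over. Pictures are saved under pics/ and viewed, and the job is handed in when it is done.

Besides the shell and the picture viewer there is one more tool, called after "Call:" as name([rows], argument=value, ...), one row to a line, values as JSON. arm_command: Moves the arm, as the interface text tells. Its arguments: {"type":"object","properties":{"targets":{"type":"array"}},"required":["targets"]}

```bash
ls; mkdir -p pics
cat > h.py <<'E'
from cell import env, read_camera, get_calibration
import numpy as np, cv2
from scipy.spatial.transform import Rotation as R
def snap(n,tag):
    c=get_calibration(n); p,d=read_camera(n)
    cv2.imwrite(f'pics/{tag}.png',p); np.savez(f'{tag}.npz',p=p,d=d,T=c['world_from_camera'],v=c['vfov'],cx=c['cx'],cy=c['cy'])
def load(tag): return np.load(f'{tag}.npz')
def px(z,u,v,depth=None):
    f=200/np.tan(np.radians(float(z['v']))/2); d=z['d'][int(v),int(u)] if depth is None else depth
    return (z['T']@np.array([(u-z['cx'])/f*d,(v-z['cy'])/f*d,d,1]))[:3]
def cloud(z):
    f=200/np.tan(np.radians(float(z['v']))/2); d=z['d']; V,U=np.mgrid[:400,:640]
    P=np.stack([(U-z['cx'])/f*d,(V-z['cy'])/f*d,d],-1)
    return P@z['T'][:3,:3].T+z['T'][:3,3]
def crop(tag,x0,y0,x1,y1,s,out):
    p=load(tag)['p'][y0:y1,x0:x1]; cv2.imwrite(f'pics/{out}.png',cv2.resize(p,None,fx=s,fy=s,interpolation=cv2.INTER_CUBIC))
E
python3 - <<'E'
from h import *
snap('scene','s0');snap('top','t0')
print(env.state())
for n in('scene','top','wrist'):print(get_calibration(n))
E
```

```text
pics
{'t': 0.1, 'joints': array([-1.35758279e+00,  4.91485956e-01,  1.55938285e+00, -2.85306484e-06,
        1.09171802e+00, -1.05595060e-01]), 'qvel': array([ 9.73890765e-05, -3.85036913e-04, -2.55039127e-03,  3.70903222e-04,
        1.16392720e-04,  4.45804080e-04]), 'tau': array([ 3.92100847e-03, -6.13622046e+01, -2.58606023e+01,  6.93714945e-02,
        4.70146572e-02, -6.10221377e-05]), 'eef_pos': array([ 195.87478249, -593.28465096,  214.13041567]), 'tcp_rot': array([-3.14060375e+00, -1.02268206e-04,  3.18809867e-01]), 'ft_force': array([-0.30859079, -0.24130068, -0.10378955]), 'moment': array([-0.0004886 ,  0.00816727,  0.00959979]), 'opening': 0.9986937695172987}
{'vfov': 45.10068871760315, 'cx': 320.6640988306735, 'cy': 197.34240167162645, 'world_from_camera': array([[-6.65233502e-01,  6.38904002e-01, -3.86349666e-01,
         9.44422068e+02],
       [ 7.46632432e-01,  5.70699005e-01, -3.41822553e-01,
         4.71457909e+02],
       [ 2.09757320e-03, -5.15853005e-01, -8.56674546e-01,
         9.52814283e+02],
       [ 0.00000000e+00,  0.00000000e+00,  0.00000000e+00,
      
[... 205 characters left out ...]

       [-9.99335283e-01,  2.13527757e-02, -2.95474451e-02,
         1.50680291e+02],
       [ 2.76858191e-02, -8.27661284e-02, -9.96184352e-01,
         1.07155821e+03],
       [ 0.00000000e+00,  0.00000000e+00,  0.00000000e+00,
         1.00000000e+00]])}
{'vfov': 64.56365081951267, 'cx': 314.64426007330553, 'cy': 194.98229681045194, 'world_from_camera': array([[ 3.13182630e-01, -9.17162609e-01, -2.46433336e-01,
         2.66584036e+02],
       [-9.49692269e-01, -3.02758451e-01, -8.01368487e-02,
        -5.71010709e+02],
       [-1.11125399e-03,  2.59133303e-01, -9.65840927e-01,
         3.85431965e+02],
       [ 0.00000000e+00,  0.00000000e+00,  0.00000000e+00,
         1.00000000e+00]])}
```

View pics/s0.png

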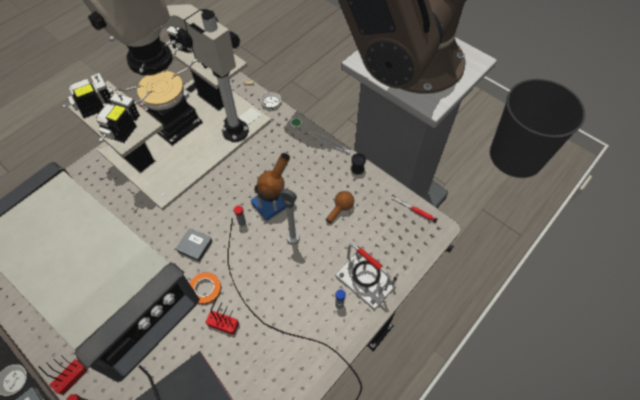

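View pics/t0.png

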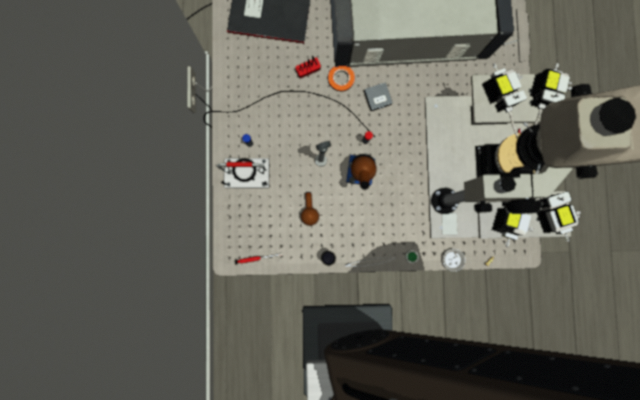

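Run:
```python
from h import *
crop('s0',230,140,410,320,4,'c1')
crop('t0',210,110,400,270,4,'c2')
```

```text
(no output)
```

View pics/c1.png

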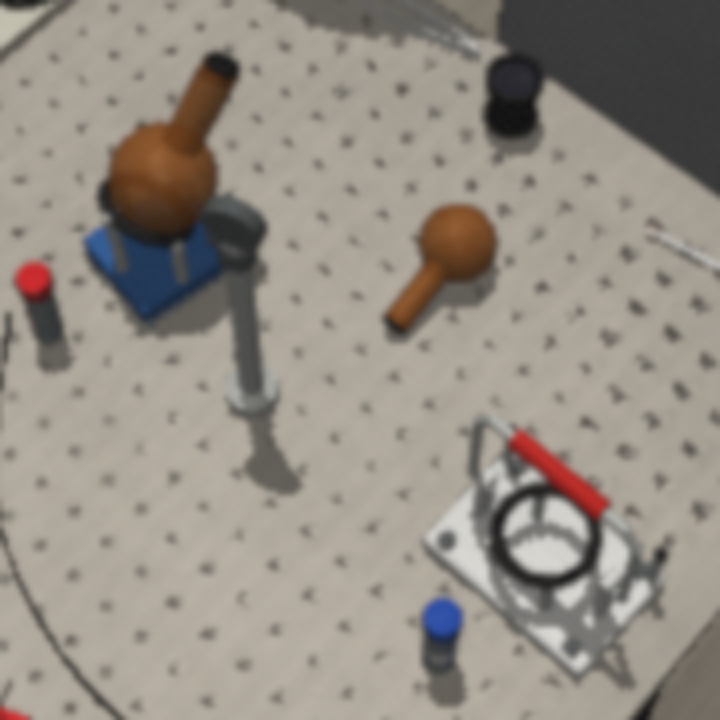

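View pics/c2.png

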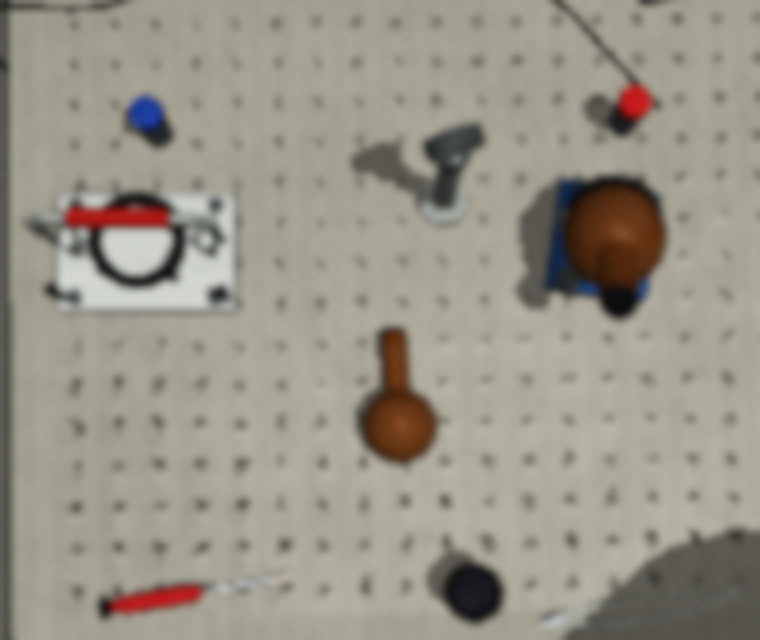

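Run:
```python
from h import *
from scipy.optimize import least_squares
for t in('s0','t0'):
    z=load(t);C=cloud(z);p=z['p'].astype(int);b,g,r=p[...,0],p[...,1],p[...,2];V,U=np.mgrid[:400,:640]
    box=(lambda x0,y0,x1,y1:(U>=x0)&(U<x1)&(V>=y0)&(V<y1))
    ok=z['d']>0
    bx=dict(s0=((250,165,292,205),(345,235,385,280)),t0=((345,145,382,190),(215,150,270,195)))[t]
    m=box(*bx[0])&ok&(r>1.6*b)&(r>60)
    P=C[m]; print(t,m.sum())
    f=lambda q:np.linalg.norm(P-q[:3],axis=1)-30
    s=least_squares(f,np.r_[P.mean(0)-[0,0,20]],loss='soft_l1',f_scale=1.5)
    print('ball',s.x,np.median(abs(s.fun)))
    m=box(*bx[1])&ok&(r>2.2*g)&(r>100);P=C[m];print('grip',m.sum(),np.median(P,0),P.min(0),P.max(0))
    c=P-np.median(P,0);print(np.linalg.svd(c[np.linalg.norm(c,axis=1)<35])[2][0])
    m=box(*bx[1])&ok&(r<70)&(C[...,2]>38)&(C[...,2]<60);P=C[m];print('ring',m.sum(),P.mean(0),P.min(0),P.max(0))
    m=box(*bx[1])&ok&(r>140)&(b>130)&(C[...,2]<20)&(C[...,2]>5);P=C[m]
    print('base',m.sum(),cv2.minAreaRect(P[:,:2].astype(np.float32)),np.median(P[:,2]))
```

```text
s0 595
ball [596.40726431  20.35137216  83.43239558] 1.6696147599004902
grip 142 [610.16508079 297.7676792  125.2904835 ] [603.9391141  269.88920333 120.1318658 ] [614.48490015 323.1198278  129.34714797]
[ 0.0326207   0.99942139 -0.00963234]
ring 88 [608.23595492 287.07642094  48.73954074] [587.26486261 269.60417254  41.90135325] [633.08045569 320.76677736  52.45853496]
base 346 ((568.6055297851562, 262.6988525390625), (104.1071548461914, 81.51455688476562), 40.443321228027344) 12.048902418751311
t0 398
ball [595.70777652  20.90401711  81.44050036] 1.5165781933835287
grip 99 [609.03016356 295.76283428 124.52387458] [604.68055982 269.82233478 118.27457952] [614.62341441 321.4205355  128.62139302]
[ 0.01186738 -0.99988097 -0.00985923]
ring 99 [603.49025211 295.20924009  47.7722525 ] [573.47849547 247.62060306  41.94595294] [634.03635889 346.6650229   52.91776722]
base 743 ((605.438720703125, 300.55657958984375), (118.84744262695312, 71.54483032226562), 88.50524139404297) 11.315734830466909
```

Run:
```python
from h import *
z=load('t0')
for n,u,v in [('post foot',320,161),('mirror',323,146),('tubered',368,135),('blue',246,138),('loupe',328,256),('scopepost',443,200),('scopearm',460,190),('stopper',364.5,184.5)]:
    print(n,px(z,u,v).round())
z=load('s0')
for n,u,v in [('stopper',285,157),('neck',279,170),('scopepost top',208,15),('scope foot',236,130)]: print(n,px(z,u,v).round())
for t in('s0','t0'):
    z=load(t);C=cloud(z).reshape(-1,3);ok=z['d'].ravel()>0;C=C[ok]
    print(t)
    for y in range(-600,400,50):
        print(y,[int(C[(abs(C[:,0]-x-25)<25)&(abs(C[:,1]-y-25)<25)][:,2].max(initial=-999)) for x in range(200,800,50)])
# stopper / neck
for t,b in (('s0',(270,140,300,180)),('t0',(345,150,382,195))):
    z=load(t);C=cloud(z);p=z['p'].astype(int)
    V,U=np.mgrid[:400,:640];m=(U>=b[0])&(U<b[2])&(V>=b[1])&(V<b[3])&(z['d']>0)
    d=C-np.array([596.,20.6,81.5]);rr=np.linalg.norm(d,axis=-1);m&=(rr>36)&(rr<84)&(d[...,2]>20)
    P=d[m];print(t,len(P))
    from scipy.optimize import least_squares
    def f(q):
        n=np.array([q[0],q[1],1]);n/=np.linalg.norm(n);return np.linalg.norm(np.cross(P-[q[2],q[3],0],n),axis=1)-11
    s=least_squares(f,[-.7,0,0,0],loss='soft_l1',f_scale=1.5);print(s.x,np.median(abs(s.fun)),np.degrees(np.arctan(np.hypot(*s.x[:2]))))
    q=P.mean(0);print(q,rr[m].max())
```

```text
post foot [628. 118.  32.]
mirror [630. 116. 198.]
tubered [682.   5.  61.]
blue [680. 289.  63.]
loupe [403. 105.  35.]
scopepost [ 526. -164.   62.]
scopearm [ 552. -217.   27.]
stopper [556.  28. 147.]
stopper [559.  32. 149.]
neck [579.  32. 125.]
scopepost top [ 531. -169.  374.]
scope foot [ 534. -161.   54.]
s0
-600 [-999, -999, -999, -999, -999, -999, -999, -999, -999, -999, -999, -999]
-550 [-999, -999, -999, -999, -999, -999, -999, -999, -999, -999, -999, -999]
-500 [-999, -999, -999, -999, -999, -999, -999, -999, -999, -999, -999, -999]
-450 [-999, -999, -999, -999, -999, 2, -999, -999, -999, -999, -999, 3]
-400 [-999, -999, -999, -999, -999, 230, 235, -999, 158, 389, 235, 234]
-350 [-999, -999, -999, 4, 7, -999, 243, 268, 299, 408, 249, 234]
-300 [-999, -999, -999, 11, 30, 323, 342, 399, 424, 424, 248, 230]
-250 [-999, -999, -999, 15, 196, 329, 343, 361, 373, 232, 234, 234]
-200 [-999, -999, -999, 16, 33, 315, 375, 343, 32, 33, 34, 33]
-150 [-999, -999, -999, 12, 31, 307, 341, 31, 31, 31, 33, 32]
-100 [-999, 319, -999, 14, 13, 6, 5, 6, 6, 5, 5, 21]
-50 [-999, 337, -999, 1
[... 1308 characters left out ...]
55, 112, 67, 8, 19]
50 [351, 244, -999, 43, 44, 6, 5, 24, 182, 5, 5, 8]
100 [257, -788, -999, 44, 45, 47, 45, 18, 200, 4, 4, 6]
150 [-791, -788, -999, 4, 9, 48, 44, 17, 5, 5, 4, 5]
200 [-787, -788, -999, 4, 9, 7, 8, 52, 116, 4, 4, 7]
250 [-783, -789, -999, 14, 14, 8, 8, 51, 128, 68, 4, 8]
300 [-787, -789, -999, 13, 9, 8, 8, 52, 128, 5, 5, 8]
350 [-791, -791, -999, 3, 3, 4, 4, 7, 4, 5, 4, 12]
s0 232
[-0.71682994  0.1088004   3.82982613  0.48616612] 1.0794395508022427 35.94360581275673
[-26.47892308   9.11783202  53.83962688] 80.45711180625426
t0 157
[-0.74741319  0.12305554  3.66695619 -0.43550265] 0.7295200830653652 37.14303703382669
[-31.5215085    6.63999066  56.94774981] 82.72896829182443
```

```bash
cat >> h.py <<'E'
def rot(s=None):
    s=s or env.state(); return R.from_euler('xyz',s['tcp_rot'])
def rel(wps,c=None):
    """wps: list of (pos mm, Rotation or None)"""
    s=env.state(); R0=rot(s); p0=s['eef_pos'] if c is None else c
    print('t',s['t'],'pos',s['eef_pos'].round(1),'rpy',s['tcp_rot'].round(4),'q',s['joints'].round(3),'F',s['ft_force'].round(1),'op',round(s['opening'],3))
    for p,Q in wps:
        d=R0.inv().apply(np.array(p)-p0)/1000; rv=(R0.inv()*(Q or R0)).as_rotvec()
        print(rv.round(4).tolist(),d.round(4).tolist())
def down(yaw): return R.from_euler('xyz',[np.pi,0,yaw])
E
python3 - <<'E'
from h import *
rel([((200,-500,320),None),((290,-330,320),None),((420,-60,320),None),((440,60,320),None)])
rel([((600,296,300),down(y)) for y in (np.pi,1.7)])
E
```

```text
t 0.1 pos [ 195.9 -593.3  214.1] rpy [-3.1406e+00 -1.0000e-04  3.1880e-01] q [-1.358  0.491  1.559 -0.     1.092 -0.106] F [-0.3 -0.2 -0.1] op 0.999
[0.0, 0.0, 0.0] [0.0332, -0.0874, -0.1058]
[0.0, 0.0, 0.0] [0.1719, -0.2206, -0.1056]
[0.0, 0.0, 0.0] [0.38, -0.4363, -0.1054]
[0.0, 0.0, 0.0] [0.4366, -0.544, -0.1053]
t 0.1 pos [ 195.9 -593.3  214.1] rpy [-3.1406e+00 -1.0000e-04  3.1880e-01] q [-1.358  0.491  1.559 -0.     1.092 -0.106] F [-0.3 -0.2 -0.1] op 0.999
[-0.0001, -0.0014, -2.8228] [0.6625, -0.7179, -0.0851]
[-0.0008, -0.0008, -1.3812] [0.6625, -0.7179, -0.0851]
```

Call:
arm_command([
  [[0, 0, -0.1], [0.01, -0.03, -0.04], 255],
  [[0, 0, -0.2], [0.022, -0.06, -0.075], 255],
  [[0, 0, -0.3], [0.033, -0.087, -0.106], 255],
  [[0, 0, -0.4], [0.06, -0.12, -0.106], 255],
  [[0, 0, -0.5], [0.09, -0.15, -0.106], 255],
  [[0, 0, -0.6], [0.125, -0.18, -0.106], 255],
  [[0, 0, -0.7], [0.16, -0.21, -0.106], 255],
  [[0, 0, -0.75], [0.172, -0.22, -0.106], 255],
])

```text
t: 0.9
eef_pos: [291.2, -327.6, 320.8]
tcp_rot: [3.142, -0.0, 1.075]
ft_force: [0.1, -0.3, 0.3]
opening: 0.384
```

Run:
```python
from h import *
rel([((420,-60,320),None),((440,60,320),None)])
```

```text
t 0.9 pos [ 291.2 -327.6  320.8] rpy [ 3.1415e+00 -5.0000e-04  1.0745e+00] q [-0.995  0.111  1.826  0.     1.205 -0.499] F [ 0.1 -0.3  0.3] op 0.384
[0.0, 0.0, 0.0] [0.2966, -0.0142, 0.0009]
[0.0, 0.0, 0.0] [0.4117, -0.0538, 0.001]
```

Call:
arm_command([
  [[0, 0, -0.13], [0.045, -0.002, 0], 255],
  [[0, 0, -0.26], [0.095, -0.004, 0], 255],
  [[0, 0, -0.39], [0.145, -0.007, 0], 255],
  [[0, 0, -0.52], [0.195, -0.009, 0], 255],
  [[0, 0, -0.65], [0.245, -0.012, 0], 255],
  [[0, 0, -0.78], [0.297, -0.014, 0], 255],
  [[0, 0, -0.91], [0.345, -0.03, 0], 255],
  [[0, 0, -1.04], [0.39, -0.046, 0], 255],
])

```text
t: 1.7
eef_pos: [437.7, 34.9, 320.4]
tcp_rot: [-3.141, -0.0, 2.114]
ft_force: [0.6, -1.1, 0.4]
opening: 0.005
```

Run:
```python
from h import *
rel([((500,250,320),down(np.pi)),((600,296,320),down(np.pi))])
```

```text
t 1.7 pos [437.7  34.9 320.4] rpy [-3.1413e+00 -1.0000e-04  2.1142e+00] q [-0.071  0.113  1.825 -0.     1.205 -0.614] F [ 0.6 -1.1  0.4] op 0.005
[-0.0002, -0.0002, -1.0274] [0.1519, 0.1646, 0.0004]
[-0.0002, -0.0002, -1.0274] [0.1396, 0.274, 0.0003]
```

Call:
arm_command([
  [[0, 0, -0.14], [0.032, 0.035, 0], 255],
  [[0, 0, -0.28], [0.065, 0.07, 0], 255],
  [[0, 0, -0.42], [0.098, 0.105, 0], 255],
  [[0, 0, -0.56], [0.13, 0.14, 0], 255],
  [[0, 0, -0.7], [0.15, 0.17, 0], 255],
  [[0, 0, -0.84], [0.146, 0.22, 0], 255],
  [[0, 0, -0.98], [0.14, 0.265, 0], 255],
  [[0, 0, -1.027], [0.1396, 0.274, 0], 255],
])

```text
t: 2.5
eef_pos: [604.0, 294.5, 318.4]
tcp_rot: [-3.141, -0.002, 3.141]
ft_force: [-0.9, -0.4, -0.4]
opening: 0.004
```

Run:
```python
from h import *
snap('wrist','w1')
rel([((645,296,85),None)])
```

```text
t 2.55 pos [603.4 294.2 318.3] rpy [-3.1408e+00 -2.1000e-03  3.1415e+00] q [ 0.355  0.487  1.286 -0.     1.37  -1.215] F [-0.9 -1.1 -0.9] op 0.004
[0.0, 0.0, 0.0] [-0.042, 0.002, 0.2332]
```

View pics/w1.png

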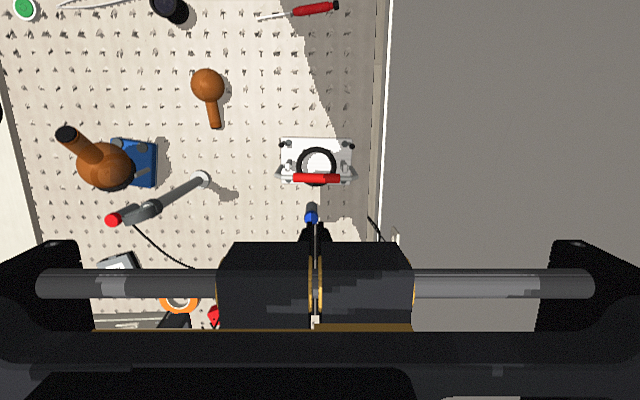

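Run:
```python
from h import *
z=load('w1');C=cloud(z)
for u,v in[(450,100),(450,200),(600,200),(382,100),(350,210),(316,210)]:print(u,v,px(z,u,v).round())
z=load('t0')
for u,v in[(150,170),(195,170),(208,170),(50,170)]:print(u,v,px(z,u,v).round())
z=load('w1')
crop('w1',260,120,372,232,6,'c3')
p=z['p'].astype(int);r=p[...,2];V,U=np.mgrid[:400,:640]
box=(U>270)&(U<362)&(V>128)&(V<205)
m=box&(r<70)&(p.max(-1)<70)&(C[...,2]>40)&(C[...,2]<56)
P=C[m][:,:2].astype(np.float32)
from scipy.optimize import least_squares
s=least_squares(lambda q:np.maximum(abs(np.linalg.norm(P-q[:2],axis=1)-25)-3,0),P.mean(0),loss='soft_l1');print('ring',len(P),s.x)
m=box&(r>2*p[...,1])&(r>100)&(C[...,2]>100);P=C[m];print('grip',len(P),np.median(P,0),P.min(0),P.max(0));c=P[:,:2]-P[:,:2].mean(0);print(np.linalg.svd(c,full_matrices=False)[2][0])
m=box&(p.min(-1)>120)&(C[...,2]>6)&(C[...,2]<20);P=C[m][:,:2].astype(np.float32);print('base',len(P),cv2.minAreaRect(P))
```

```text
450 100 [ 512.  560. -160.]
450 200 [ 702.  559. -109.]
600 200 [614. 560. 205.]
382 100 [ 492.  546. -752.]
350 210 [688. 351.   0.]
316 210 [676. 296.  37.]
150 170 [633. 560. -84.]
195 170 [ 702.  558. -540.]
208 170 [ 729.  551. -721.]
50 170 [565. 561. 360.]
ring 395 [607.31941083 296.10600342]
grip 413 [608.0885478  295.59002404 126.08075837] [533.73782998 268.55532207 121.44529695] [614.95841973 322.74191348 489.77797991]
[0.03730982 0.99930375]
base 1955 ((622.9302978515625, 295.3865966796875), (106.3402099609375, 106.04527282714844), 88.31070709228516)
```

View pics/c3.png

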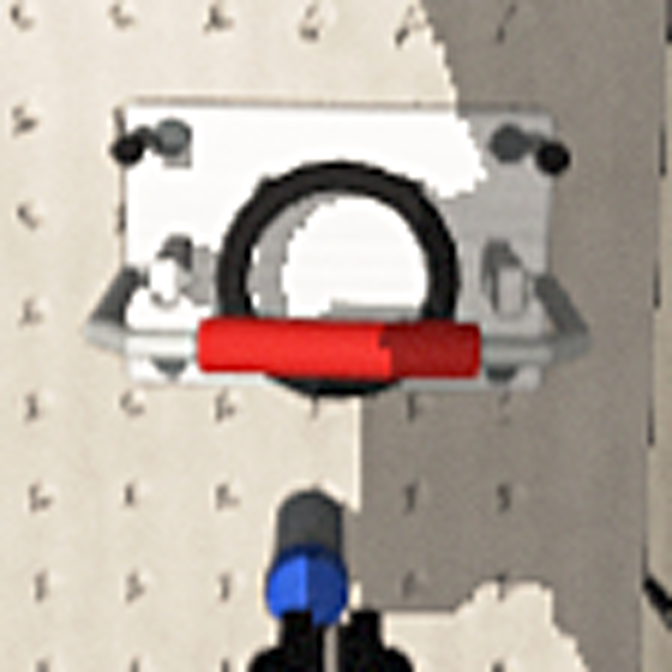

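```bash
cat >> h.py <<'E'
def ray(z,u,v,h):
    a=px(z,u,v,1.0);o=z['T'][:3,3];d=a-o;return o+d*(h-o[2])/d[2]
E
python3 - <<'E'
from h import *
z=load('w1')
q=lambda a,b:(260+(a+.5)/6-.5,120+(b+.5)/6-.5)
for n,a,b,h in[('ring c',338,278,45),('top in',338,190,45),('bot out',338,396,45),('top out',338,162,45),('l',217,278,45),('r',460,278,45),('blc',124,104,12),('brc',553,108,12),('bbl',131,385,12),('bbr',540,387,12),('stopL',172,135,50),('stopR',508,140,50),('grip c',338,347,120),('hingeL',165,285,45),('hingeR',510,288,45)]:print(n,ray(z,*q(a,b),h).round(1))
z=load('t0');q=lambda a,b:(210+(a+.5)/4-.5,110+(b+.5)/4-.5)
for n,a,b,h in[('ring c',137,239,45),('bl',60,193,12),('br',235,193,12),('ll',57,308,12),('lr',233,308,12)]:print(n,ray(z,*q(a,b),h).round(1))
z=load('s0');q=lambda a,b:(230+(a+.5)/4-.5,140+(b+.5)/4-.5)
for n,a,b,h in[('ring c',546,535,45),('tubeblue',442,618,64)]:print(n,ray(z,*q(a,b),h).round(1))
E
```

```text
ring c [608.5 295.7  45. ]
top in [587.7 295.7  45. ]
bot out [637.1 295.7  45. ]
top out [581.2 295.7  45. ]
l [608.5 267.1  45. ]
r [608.5 324.6  45. ]
blc [570.4 242.7  12. ]
brc [571.4 349.2  12. ]
bbl [641.9 242.5  12. ]
bbr [642.4 347.9  12. ]
stopL [574.5 257.6  50. ]
stopR [575.7 334.7  50. ]
grip c [609.7 295.5 120. ]
hingeL [610.1 254.8  45. ]
hingeR [610.9 336.4  45. ]
ring c [609.4 296.8  45. ]
bl [643.5 347.5  12. ]
br [641.5 242.1  12. ]
ll [573.6 349.7  12. ]
lr [571.5 244.3  12. ]
ring c [607.3 296.   45. ]
tubeblue [680.8 289.1  64. ]
```

Call:
arm_command([
  [[0, 0, 0], [-0.041, 0.002, 0.01], 255],
  [[0, 0, 0], [-0.041, 0.002, 0.06], 255],
  [[0, 0, 0], [-0.041, 0.002, 0.11], 255],
  [[0, 0, 0], [-0.041, 0.002, 0.16], 255],
  [[0, 0, 0], [-0.041, 0.002, 0.2], 255],
  [[0, 0, 0], [-0.041, 0.002, 0.233], 255],
  [[0, 0, 0], [-0.041, 0.002, 0.233], 255],
])

```text
t: 3.25
eef_pos: [639.7, 293.7, 83.1]
tcp_rot: [-3.139, -0.008, 3.134]
ft_force: [-1.3, 0.1, 0.1]
opening: 0.004
```

Run:
```python
from h import *
rel([((570,296,85),None),((590,296,130),None),((542,296,130),None),((542,296,72),None)])
```

```text
t 3.25 pos [639.7 293.7  83.1] rpy [-3.1387 -0.0077  3.1345] q [ 0.337  0.739  1.458 -0.     0.953 -1.227] F [-1.3  0.1  0.1] op 0.004
[0.0, 0.0, 0.0] [0.0697, 0.0018, -0.0014]
[0.0, 0.0, 0.0] [0.05, 0.0018, -0.0466]
[0.0, 0.0, 0.0] [0.098, 0.0015, -0.0462]
[0.0, 0.0, 0.0] [0.0976, 0.0016, 0.0118]
```

Call:
arm_command([
  [[0, 0, 0], [0.01, 0.002, 0], 255],
  [[0, 0, 0], [0.022, 0.002, 0], 255],
  [[0, 0, 0], [0.034, 0.002, 0], 255],
  [[0, 0, 0], [0.046, 0.002, 0], 255],
  [[0, 0, 0], [0.058, 0.002, 0], 255],
  [[0, 0, 0], [0.069, 0.002, 0], 255],
  [[0, 0, 0], [0.071, 0.002, 0], 255],
])

```text
t: 3.95
eef_pos: [570.3, 297.4, 88.2]
tcp_rot: [3.142, 0.001, 3.136]
ft_force: [2.5, 0.1, -1.3]
opening: 0.005
```

Run:
```python
from h import *
rel([((570,296,85),None),((590,296,130),None),((542,296,130),None),((542,296,72),None)])
snap('wrist','w2'); crop('w2',220,100,420,250,4,'c4')
```

```text
t 3.95 pos [570.3 297.4  88.2] rpy [3.1416e+00 5.0000e-04 3.1363e+00] q [ 0.378  0.655  1.63  -0.     0.856 -1.187] F [ 2.5  0.1 -1.3] op 0.005
[0.0, 0.0, 0.0] [0.0003, -0.0014, 0.0032]
[0.0, 0.0, 0.0] [-0.0197, -0.0013, -0.0418]
[0.0, 0.0, 0.0] [0.0283, -0.0015, -0.0418]
[0.0, 0.0, 0.0] [0.0283, -0.0015, 0.0162]
```

View pics/w2.png

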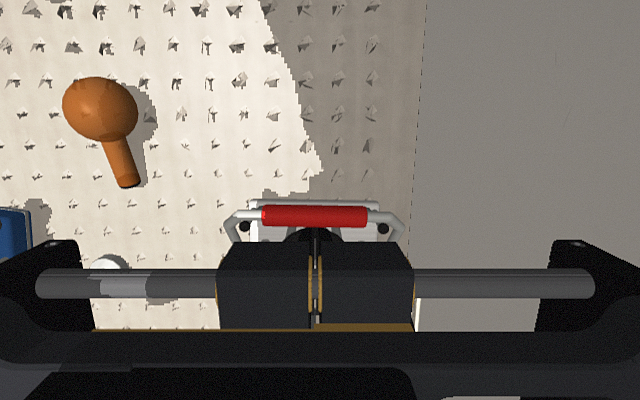

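Call:
arm_command([
  [[0, 0, 0], [-0.012, -0.001, -0.02], 255],
  [[0, 0, 0], [-0.012, -0.001, -0.045], 255],
  [[0, 0, 0], [0.012, -0.001, -0.045], 255],
  [[0, 0, 0], [0.03, -0.001, -0.045], 255],
  [[0, 0, 0], [0.03, -0.001, -0.03], 255],
  [[0, 0, 0], [0.03, -0.001, -0.015], 255],
  [[0, 0, 0], [0.03, -0.001, -0.002], 255],
  [[0, 0, 0], [0.03, -0.001, 0.008], 255],
])

```text
t: 4.8
eef_pos: [540.6, 296.5, 79.1]
tcp_rot: [-3.141, -0.001, 3.136]
ft_force: [-0.7, -0.3, 0.3]
opening: 0.006
```

Run:
```python
from h import *
rel([((540,296,72),None),((540,296,69),None)])
```

```text
t 4.8 pos [540.6 296.5  79.1] rpy [-3.1412e+00 -1.4000e-03  3.1360e+00] q [ 0.394  0.637  1.706  0.     0.801 -1.171] F [-0.7 -0.3  0.3] op 0.006
[0.0, 0.0, 0.0] [0.0006, -0.0005, 0.0071]
[0.0, 0.0, 0.0] [0.0006, -0.0005, 0.0101]
```

Call:
arm_command([
  [[0, 0, 0], [0, 0, 0.005], 255],
  [[0, 0, 0], [0, 0, 0.008], 255],
  [[0, 0, 0], [0, 0, 0.01], 255],
  [[0, 0, 0], [0, 0, 0.01], 255],
])

```text
t: 5.2
eef_pos: [541.6, 296.4, 70.8]
tcp_rot: [3.141, 0.001, 3.136]
ft_force: [-3.7, -1.8, 10.7]
opening: 0.002
```

Run:
```python
from h import *
rel([((540,296,69),None)])
```

```text
t 5.2 pos [541.6 296.4  70.8] rpy [3.1414e+00 7.0000e-04 3.1357e+00] q [ 0.394  0.648  1.71  -0.     0.782 -1.171] F [-3.7 -1.8 10.7] op 0.002
[0.0, 0.0, 0.0] [0.0016, -0.0004, 0.0018]
```

Call:
arm_command([
  [[0, 0, 0], [0, 0, -0.03], 255],
  [[0, 0, 0], [0, 0, -0.07], 150],
  [[0, 0, 0], [0, 0, -0.12], 100],
  [[0, 0, 0], [0, 0, -0.17], 90],
  [[0, 0, 0], [0, 0, -0.22], 90],
  [[0, 0, 0], [0, 0.01, -0.25], 90],
  [[0, 0, 0], [0, 0.01, -0.25], 90],
])

```text
t: 5.9
eef_pos: [542.6, 307.4, 324.8]
tcp_rot: [3.138, 0.008, 3.136]
ft_force: [-0.2, 0.1, -0.6]
opening: 0.456
```

Run:
```python
from h import *
snap('wrist','w3'); crop('w3',250,100,410,240,5,'c5')
rel([((480,40,300),None)])
```

```text
t 5.95 pos [541.9 306.8 321.8] rpy [3.1399 0.0041 3.1361] q [ 0.409  0.403  1.416 -0.     1.318 -1.156] F [-1.1 -0.4 -1.7] op 0.497
[0.0, 0.0, 0.0] [0.0605, -0.2671, 0.0211]
```

View pics/w3.png

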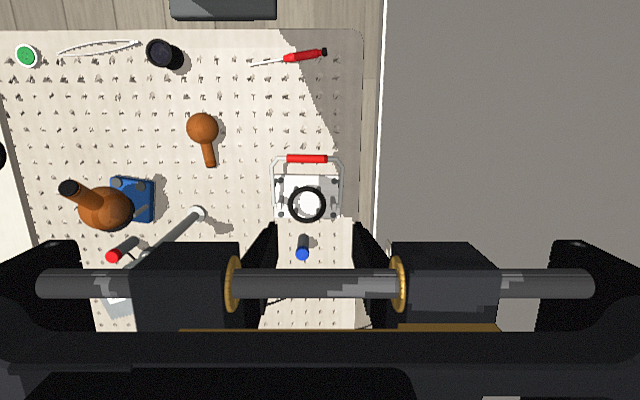

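Run:
```python
from h import *
z=load('w3');C=cloud(z);p=z['p'].astype(int)
m=(p[...,2]>2.2*p[...,1])&(p[...,2]>100)&(C[...,1]>260)&(C[...,1]<330)&(C[...,0]>500)&(C[...,0]<640)
P=C[m];print(len(P),np.median(P,0),P.min(0),P.max(0))
```

```text
314 [535.42729747 297.68737654  71.07449764] [531.00908238 265.99565956  -0.92356983] [552.46735645 324.66619713  73.96941939]
```

Call:
arm_command([
  [[0, 0, 0], [0.006, -0.04, 0], 90],
  [[0, 0, 0], [0.012, -0.09, 0], 90],
  [[0, 0, 0], [0.02, -0.14, 0], 90],
  [[0, 0, 0], [0.03, -0.19, 0], 90],
  [[0, 0, 0], [0.036, -0.24, 0], 90],
  [[0, 0, 0], [0.042, -0.28, 0], 90],
  [[0, 0, 0], [0.042, -0.287, 0], 90],
  [[0, 0, 0], [0.042, -0.287, 0], 90],
])

```text
t: 6.75
eef_pos: [497.5, 18.5, 318.8]
tcp_rot: [3.141, -0.001, 3.133]
ft_force: [0.6, -0.3, 0.6]
opening: 0.647
```

Run:
```python
from h import *
rel([((480,40,300),None)])
snap('wrist','w4'); crop('w4',250,100,410,240,5,'c6')
z=load('w4');C=cloud(z);p=z['p'].astype(int)
from scipy.optimize import least_squares
ok=(z['d']>0)
m=ok&(np.linalg.norm(C-[596,20.6,81.5],axis=-1)<36)&(p[...,2]>1.6*p[...,0])&(p[...,2]>50)
P=C[m];s=least_squares(lambda q:np.linalg.norm(P-q,axis=1)-30,[596,20,81.],loss='soft_l1',f_scale=1.);print(len(P),s.x,np.median(abs(s.fun)));b=s.x
d=C-b;rr=np.linalg.norm(d,axis=-1);m=ok&(rr>36)&(rr<82)&(d[...,2]>18)&(abs(d[...,1])<40)
P=d[m]
def f(q):
    n=np.array([q[0],q[1],1]);n/=np.linalg.norm(n);return np.linalg.norm(np.cross(P-[q[2],q[3],0],n),axis=1)-11
s=least_squares(f,[-.7,0,0,0],loss='soft_l1',f_scale=1);print(len(P),s.x,np.median(abs(s.fun)),np.degrees(np.arctan(np.hypot(*s.x[:2]))),np.degrees(np.arctan2(s.x[1],s.x[0])))
f0=lambda q:f(np.r_[q,0,0]);s=least_squares(f0,[-.7,0],loss='soft_l1',f_scale=1);print(s.x,np.degrees(np.arctan(np.hypot(*s.x[:2]))),np.degrees(np.arctan2(s.x[1],s.x[0])))
```

```text
t 6.75 pos [497.5  18.5 318.8] rpy [ 3.1415e+00 -1.3000e-03  3.1330e+00] q [-0.096  0.209  1.708 -0.     1.226 -1.658] F [ 0.6 -0.3  0.6] op 0.647
[0.0, 0.0, 0.0] [0.0176, 0.0213, 0.0188]
1048 [599.39757421  20.37316495  81.78579505] 0.357647633965378
404 [-0.72534027  0.12705659  1.57738006 -0.58141475] 1.3865775575006793 36.36734912317871 170.0644011022543
[-0.69246959  0.11533773] 35.069208249543905 170.54362439438827
```

View pics/w4.png

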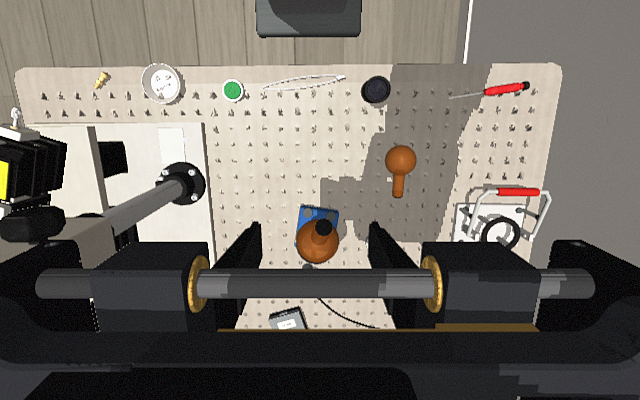

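```bash
cat >> h.py <<'E'
B=np.array([598.,20.5,81.]);az=np.radians(170.5);ti=np.radians(35)
N=np.array([np.sin(ti)*np.cos(az),np.sin(ti)*np.sin(az),np.cos(ti)])
RG=R.from_rotvec(ti*np.array([-np.sin(az),np.cos(az),0]))*down(az)
E
python3 - <<'E'
from h import *
print(RG.as_matrix().round(2),N)
rel([(B+170*N,RG),(B+144*N,RG),(B+34*N,RG)])
E
```

```text
[[-0.81  0.17  0.57]
 [ 0.14  0.99 -0.09]
 [-0.57  0.   -0.82]] [-0.56571018  0.09466742  0.81915204]
t 6.8 pos [497.6  19.6 318.8] rpy [ 3.1413e+00 -1.2000e-03  3.1344e+00] q [-0.093  0.209  1.708  0.     1.226 -1.657] F [ 0.1  1.  -0.8] op 0.645
[0.0486, -0.6108, 0.1536] [-0.0042, 0.017, 0.0986]
[0.0486, -0.6108, 0.1536] [-0.0189, 0.0146, 0.1199]
[0.0486, -0.6108, 0.1536] [-0.0814, 0.0046, 0.2099]
```

Call:
arm_command([
  [[0.01, -0.13, 0.03], [0, 0.004, 0.02], 90],
  [[0.02, -0.26, 0.065], [0, 0.008, 0.04], 90],
  [[0.03, -0.39, 0.1], [0, 0.012, 0.06], 90],
  [[0.04, -0.52, 0.13], [-0.002, 0.015, 0.08], 90],
  [[0.0486, -0.6108, 0.1536], [-0.0042, 0.017, 0.0986], 90],
  [[0.0486, -0.6108, 0.1536], [-0.0042, 0.017, 0.0986], 90],
  [[0.0486, -0.6108, 0.1536], [-0.0042, 0.017, 0.0986], 90],
])

```text
t: 7.5
eef_pos: [500.6, 38.6, 219.1]
tcp_rot: [3.141, 0.609, 2.979]
ft_force: [-0.6, 0.1, 0.6]
opening: 0.647
```

Run:
```python
from h import *
rel([(B+144*N,RG),(B+34*N,RG)])
snap('wrist','w5')
z=load('w5');C=cloud(z);p=z['p'].astype(int)
from scipy.optimize import least_squares
ok=(z['d']>0)
m=ok&(np.linalg.norm(C-B,axis=-1)<36)&(p[...,2]>1.6*p[...,0])&(p[...,2]>50)
P=C[m];s=least_squares(lambda q:np.linalg.norm(P-q,axis=1)-30,B,loss='soft_l1',f_scale=1.);print(len(P),s.x,np.median(abs(s.fun)));b=s.x
d=C-b;rr=np.linalg.norm(d,axis=-1);m=ok&(rr>36)&(rr<82)&(d[...,2]>18)&(abs(d[...,1])<40)
P=d[m]
def f(q):
    n=np.array([q[0],q[1],1]);n/=np.linalg.norm(n);return np.linalg.norm(np.cross(P-[q[2],q[3],0],n),axis=1)-11
s=least_squares(f,[-.7,0,0,0],loss='soft_l1',f_scale=1);print(len(P),s.x,np.median(abs(s.fun)),np.degrees(np.arctan(np.hypot(*s.x[:2]))),np.degrees(np.arctan2(s.x[1],s.x[0])))
f0=lambda q:f(np.r_[q,0,0]);s=least_squares(f0,[-.7,0],loss='soft_l1',f_scale=1);print(s.x,np.degrees(np.arctan(np.hypot(*s.x[:2]))),np.degrees(np.arctan2(s.x[1],s.x[0])))
```

```text
t 7.5 pos [500.6  38.6 219.1] rpy [3.1409 0.6089 2.9794] q [-0.007  0.174  2.228 -0.574  0.162 -0.875] F [-0.6  0.1  0.6] op 0.647
[0.0028, -0.002, 0.0029] [-0.002, -0.0018, 0.0259]
[0.0028, -0.002, 0.0029] [-0.0022, -0.0021, 0.1359]
1631 [600.07599622  20.44728035  81.53175514] 0.314578882148254
698 [-0.6376231   0.11177221 -2.1373478   0.03876957] 1.4098208729513795 32.91682066848359 170.05734965805104
[-0.68183008  0.1124263 ] 34.64590219166245 170.63680443051857
```

View pics/w5.png

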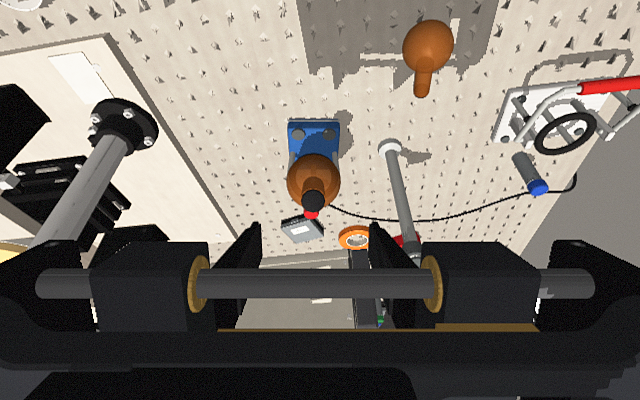

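```bash
cat >> h.py <<'E'
B=np.array([599.,20.5,81.5])
RG2=R.from_rotvec(np.radians(20)*np.array([-np.sin(az),np.cos(az),0]))*down(az)
ZT=RG2.as_matrix()[:,2]
TG=B+53*N+19*ZT
E
python3 - <<'E'
from h import *
print(TG)
rel([(TG+130*N,RG2),(TG+60*N,RG2),(TG,RG2)])
E
```

```text
[575.42662174  24.44483062 107.06089855]
t 7.55 pos [501.5  38.  220. ] rpy [-3.1407  0.6092  2.9804] q [-0.008  0.173  2.225 -0.567  0.165 -0.884] F [0.8 0.5 0.3] op 0.65
[0.0012, 0.2602, 0.004] [0.0032, -0.0012, 0.0057]
[0.0012, 0.2602, 0.004] [0.0031, -0.0013, 0.0757]
[0.0012, 0.2602, 0.004] [0.003, -0.0014, 0.1357]
```

Call:
arm_command([
  [[0.001, 0.13, 0.002], [0.003, -0.001, 0.006], 90],
  [[0.001, 0.26, 0.004], [0.003, -0.001, 0.006], 90],
  [[0.001, 0.26, 0.004], [0.003, -0.001, 0.03], 90],
  [[0.001, 0.26, 0.004], [0.003, -0.001, 0.055], 90],
  [[0.001, 0.26, 0.004], [0.003, -0.001, 0.076], 90],
  [[0.001, 0.26, 0.004], [0.003, -0.001, 0.076], 90],
])

```text
t: 8.15
eef_pos: [543.4, 29.6, 155.7]
tcp_rot: [3.139, 0.349, 2.974]
ft_force: [0.3, 0.2, -0.7]
opening: 0.647
```

Run:
```python
from h import *
rel([(TG+60*N,RG2),(TG,RG2)])
snap('scene','s1');crop('s1',230,100,350,230,5,'c7')
```

```text
t 8.15 pos [543.4  29.6 155.7] rpy [3.1394 0.3488 2.9742] q [-0.048  0.36   2.05  -0.103  0.386 -1.363] F [ 0.3  0.2 -0.7] op 0.647
[0.0017, -0.0002, -0.0015] [0.0017, 0.0002, -0.0011]
[0.0017, -0.0002, -0.0015] [-0.0138, 0.0002, 0.0568]
```

View pics/c7.png

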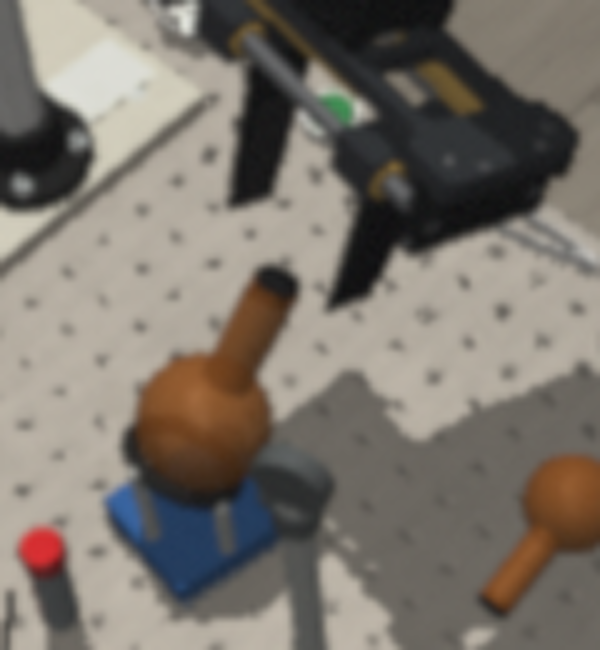

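Call:
arm_command([
  [[0.002, 0, -0.001], [-0.004, 0, 0.019], 90],
  [[0.002, 0, -0.001], [-0.009, 0, 0.038], 90],
  [[0.002, 0, -0.001], [-0.014, 0, 0.057], 90],
  [[0.002, 0, -0.001], [-0.014, 0, 0.057], 90],
  [[0.002, 0, -0.001], [-0.014, 0, 0.057], 90],
])

```text
t: 8.7
eef_pos: [574.6, 23.8, 109.5]
tcp_rot: [-3.14, 0.352, 2.975]
ft_force: [-0.7, -0.5, 0.3]
opening: 0.649
```

Run:
```python
from h import *
rel([(TG,RG2)])
snap('scene','s2');crop('s2',230,100,350,230,5,'c8')
```

```text
t 8.7 pos [574.6  23.8 109.5] rpy [-3.1404  0.3521  2.9745] q [-0.054  0.472  2.025 -0.137  0.297 -1.334] F [-0.7 -0.5  0.3] op 0.649
[-0.0016, 0.0031, -0.0012] [0.0001, 0.0008, 0.0025]
```

View pics/c8.png

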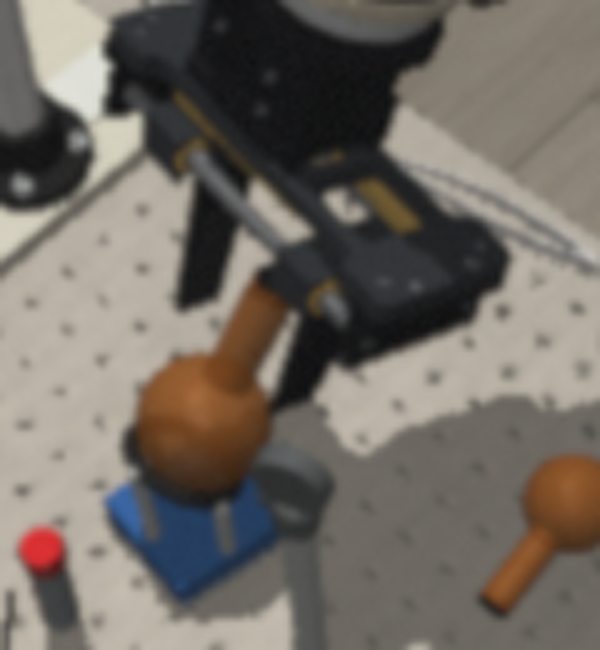

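Call:
arm_command([
  [[0, 0, 0], [0, 0, 0.001], 255],
  [[0, 0, 0], [0, 0, 0.001], 255],
  [[0, 0, 0], [0, 0, 0.001], 255],
  [[0, 0, 0], [0, 0, 0.001], 255],
  [[0, 0, 0], [0, 0, 0.001], 255],
  [[0, 0, 0], [0, 0, 0.001], 255],
  [[0, 0, 0], [0, 0, 0.001], 255],
])

```text
t: 9.45
eef_pos: [575.3, 23.8, 107.6]
tcp_rot: [-3.14, 0.352, 2.974]
ft_force: [0.3, 5.1, 1.1]
opening: 0.229
```

Run:
```python
from h import *
rel([(env.state()['eef_pos']+k*N,None) for k in (10,60,110)])
snap('scene','s3');crop('s3',230,100,350,230,5,'c9')
```

```text
t 9.45 pos [575.3  23.8 107.6] rpy [-3.1405  0.3525  2.9742] q [-0.054  0.476  2.025 -0.139  0.292 -1.331] F [0.3 5.1 1.1] op 0.229
[0.0, 0.0, 0.0] [0.0026, -0.0, -0.0097]
[0.0, 0.0, 0.0] [0.0153, -0.0001, -0.058]
[0.0, 0.0, 0.0] [0.0281, -0.0002, -0.1063]
```

View pics/c9.png

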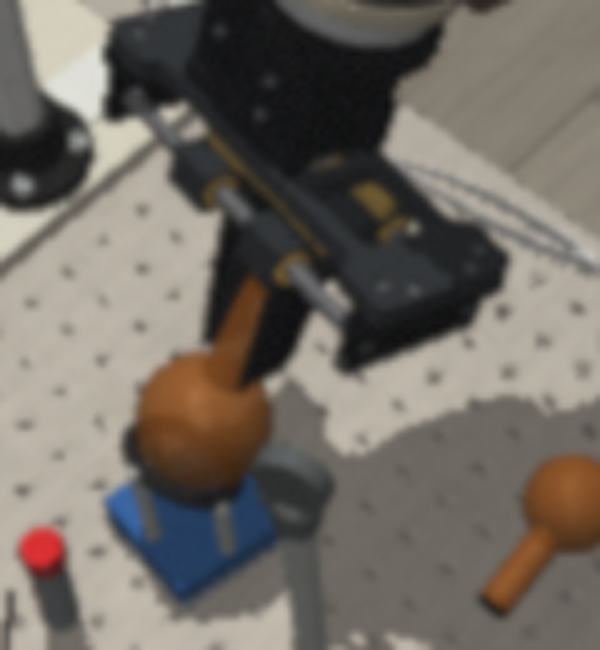

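Call:
arm_command([
  [[0, 0, 0], [0.0013, 0, -0.005], 255],
  [[0, 0, 0], [0.0026, 0, -0.01], 255],
  [[0, 0, 0], [0.007, 0, -0.026], 255],
  [[0, 0, 0], [0.0155, 0, -0.058], 255],
  [[0, 0, 0], [0.022, 0, -0.083], 255],
  [[0, 0, 0], [0.028, 0, -0.106], 255],
  [[0, 0, 0], [0.028, 0, -0.106], 255],
])

```text
t: 10.2
eef_pos: [512.6, 34.1, 199.8]
tcp_rot: [-3.141, 0.356, 2.974]
ft_force: [0.9, -0.0, -0.7]
opening: 0.226
```

```bash
cat >> h.py <<'E'
RU=R.from_rotvec(np.radians(-15)*np.array([-np.sin(az),np.cos(az),0]))*down(az)
ZU=RU.as_matrix()[:,2]
E
python3 - <<'E'
from h import *
s=env.state(); 
# offset of ball in tool frame
c=RG2.inv().apply(B-TG); print('ball in tool',c)
print('upright tcp for ball at (480,100,260):',np.array([480,100,260])-RU.apply(c))
rel([(np.array([480,100,260])-RU.apply(c),RU)])
snap('scene','s4');crop('s4',230,60,350,190,5,'c10')
E
```

```text
ball in tool [-1.37174094e+01 -5.47009549e-15  3.21940688e+01]
upright tcp for ball at (480,100,260): [475.14987955 100.81163181 294.6474093 ]
t 10.2 pos [512.6  34.1 199.8] rpy [-3.1405  0.3555  2.974 ] q [-0.037  0.249  2.068 -0.101  0.474 -1.358] F [ 0.9 -0.  -0.7] op 0.226
[-0.0011, 0.6173, -0.0022] [0.012, 0.0594, -0.1057]
```

View pics/c10.png

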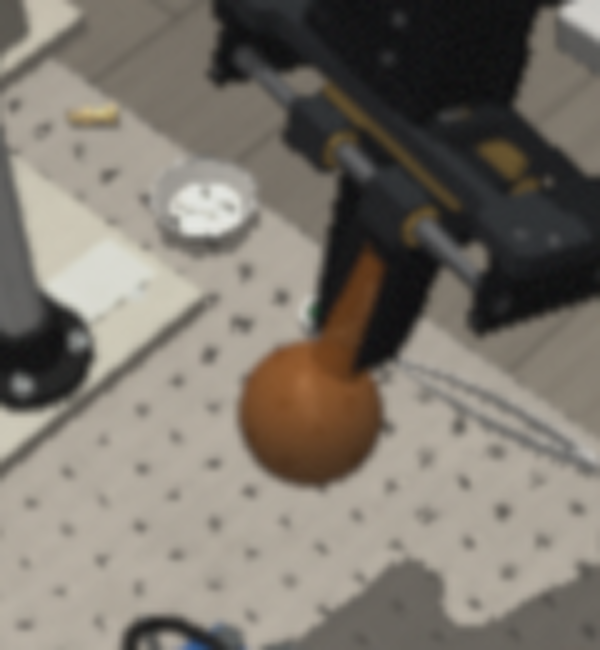

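Call:
arm_command([
  [[0, 0.1, 0], [0.002, 0.01, -0.025], 255],
  [[0, 0.22, 0], [0.004, 0.02, -0.045], 255],
  [[0, 0.34, 0], [0.006, 0.03, -0.065], 255],
  [[0, 0.46, -0.001], [0.009, 0.04, -0.085], 255],
  [[-0.001, 0.57, -0.002], [0.012, 0.05, -0.1], 255],
  [[-0.001, 0.617, -0.002], [0.012, 0.059, -0.106], 255],
  [[-0.001, 0.617, -0.002], [0.012, 0.059, -0.106], 255],
  [[-0.001, 0.617, -0.002], [0.012, 0.059, -0.106], 255],
])

```text
t: 11.05
eef_pos: [476.2, 100.0, 291.3]
tcp_rot: [-3.14, -0.265, 2.975]
ft_force: [-0.7, -0.5, -0.1]
opening: 0.229
```

Run:
```python
from h import *
c=RG2.inv().apply(B-TG)
rel([(np.array(q)-RU.apply(c),RU) for q in ((520,240,240),(608.5,296,170),(608.5,296,120),(608.5,296,68))])
```

```text
t 11.05 pos [476.2 100.  291.3] rpy [-3.1404 -0.265   2.9752] q [ 0.041  0.325  1.644  0.053  1.433 -1.378] F [-0.7 -0.5 -0.1] op 0.229
[-0.001, -0.0032, -0.0006] [-0.0189, 0.1454, 0.0119]
[-0.001, -0.0032, -0.0006] [-0.1125, 0.2153, 0.059]
[-0.001, -0.0032, -0.0006] [-0.1256, 0.2153, 0.1072]
[-0.001, -0.0032, -0.0006] [-0.1392, 0.2154, 0.1574]
```

Call:
arm_command([
  [[-0.001, -0.003, 0], [-0.005, 0.04, 0.003], 255],
  [[-0.001, -0.003, 0], [-0.011, 0.085, 0.007], 255],
  [[-0.001, -0.003, 0], [-0.018, 0.13, 0.011], 255],
  [[-0.001, -0.003, 0], [-0.04, 0.165, 0.025], 255],
  [[-0.001, -0.003, 0], [-0.075, 0.19, 0.045], 255],
  [[-0.001, -0.003, 0], [-0.1, 0.208, 0.06], 255],
  [[-0.001, -0.003, 0], [-0.118, 0.2155, 0.078], 255],
  [[-0.001, -0.003, 0], [-0.118, 0.2155, 0.078], 255],
])

```text
t: 11.85
eef_pos: [603.6, 296.9, 181.9]
tcp_rot: [-3.139, -0.266, 2.974]
ft_force: [-0.6, -0.6, -0.9]
opening: 0.228
```

```bash
cat > m.py <<'E'
from h import *
import sys
from scipy.optimize import least_squares
def meas(t,g,pr=1):
    z=load(t);C=cloud(z);p=z['p'].astype(int);ok=z['d']>0
    m=ok&(np.linalg.norm(C-g,axis=-1)<40)&(p[...,2]>1.6*p[...,0])&(p[...,2]>45)
    P=C[m];s=least_squares(lambda q:np.linalg.norm(P-q,axis=1)-30,g,loss='soft_l1',f_scale=1.)
    b=s.x;print(t,'ball',len(P),b.round(1),np.median(abs(s.fun)).round(2))
    d=C-b;rr=np.linalg.norm(d,axis=-1)
    m=ok&(rr>36)&(rr<75)&(d[...,2]>25)&(np.hypot(d[...,0],d[...,1])<25)&(p[...,2]>1.6*p[...,0])&(p[...,2]>45)
    P=d[m]
    if len(P)<20: print('few neck',len(P));return
    def f(q):
        n=np.array([q[0],q[1],1]);n/=np.linalg.norm(n);return np.linalg.norm(np.cross(P,n),axis=1)-11
    s=least_squares(f,[0.,0],loss='soft_l1',f_scale=1);print(' neck',len(P),'lean xy deg',np.degrees(s.x).round(1),np.median(abs(s.fun)).round(2))
E
python3 - <<'E'
from m import *
c=RG2.inv().apply(B-TG)
s=env.state(); g=s['eef_pos']+rot(s).apply(c); print('pred ball',g)
rel([(np.array(q)-RU.apply(c),RU) for q in ((608.5,296,120),(608.5,296,68))])
snap('scene','s5');snap('top','t5');snap('wrist','w5b')
for t in('s5','t5','w5b'):meas(t,g)
crop('s5',300,190,430,310,5,'c11');crop('t5',190,110,310,220,5,'c12')
E
```

```text
pred ball [608.33744438 296.00598917 147.19592396]
t 11.85 pos [603.6 296.9 181.9] rpy [-3.1392 -0.2659  2.9744] q [ 0.311  0.685  1.305  0.121  1.391 -1.129] F [-0.6 -0.6 -0.9] op 0.228
[-0.002, -0.0041, -0.0013] [-0.0072, 0.0, 0.0263]
[-0.002, -0.0041, -0.0013] [-0.0208, 0.0001, 0.0764]
s5 ball 260 [607.5 296.  147.2] 0.7
few neck 0
t5 ball 0 [608.3 296.  147.2] nan
few neck 0
w5b ball 2139 [609.2 295.9 152.2] 0.27
 neck 371 lean xy deg [-0.3 -0.2] 0.14
  return _methods._mean(a, axis=axis, dtype=dtype,
  ret = ret.dtype.type(ret / rcount)
```

View pics/c11.png

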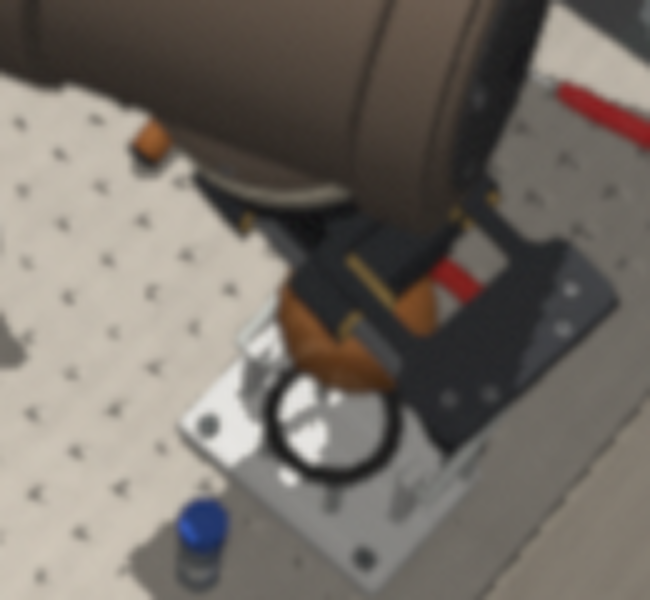

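View pics/w5b.png

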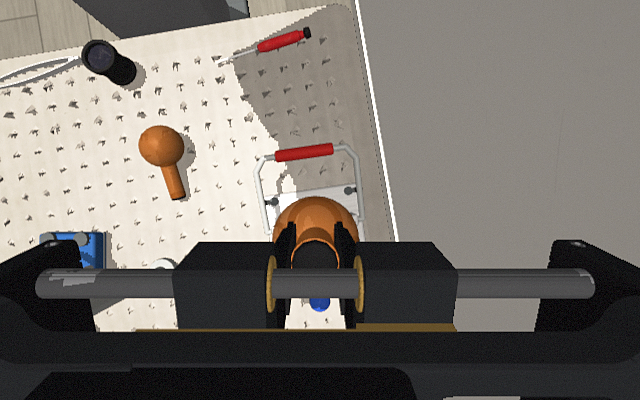

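Call:
arm_command([
  [[-0.002, -0.004, -0.001], [-0.007, 0, 0.026], 255],
  [[-0.002, -0.004, -0.001], [-0.0125, 0, 0.046], 255],
  [[-0.002, -0.004, -0.001], [-0.016, 0, 0.06], 255],
  [[-0.002, -0.004, -0.001], [-0.0185, 0, 0.068], 255],
  [[-0.002, -0.004, -0.001], [-0.0185, 0, 0.068], 255],
  [[-0.002, -0.004, -0.001], [-0.0185, 0, 0.068], 255],
])

```text
t: 12.6
eef_pos: [604.4, 297.4, 116.9]
tcp_rot: [3.138, -0.257, 2.977]
ft_force: [0.5, -0.2, -0.3]
opening: 0.227
```

Run:
```python
from m import *
c=RG2.inv().apply(B-TG)
s=env.state(); g=s['eef_pos']+rot(s).apply(c); print('pred ball',g)
rel([(np.array(q)-RU.apply(c),RU) for q in ((608.5,296,72),(608.5,296,68))])
snap('wrist','w6')
meas('w6',g)
snap('scene','s6');crop('s6',300,190,430,310,5,'c13');crop('w6',230,130,400,270,4,'c14')
```

```text
pred ball [609.46822369 296.66918918  82.23967053]
t 12.6 pos [604.4 297.4 116.9] rpy [ 3.1382 -0.2567  2.9765] q [ 0.311  0.744  1.368  0.126  1.259 -1.147] F [ 0.5 -0.2 -0.3] op 0.227
[0.0032, 0.0051, 0.0007] [-0.0019, -0.0007, 0.01]
[0.0032, 0.0051, 0.0007] [-0.003, -0.0008, 0.0139]
w6 ball 2167 [610.4 296.6  83.1] 0.27
 neck 380 lean xy deg [-0.7 -0.3] 0.15
```

View pics/c13.png

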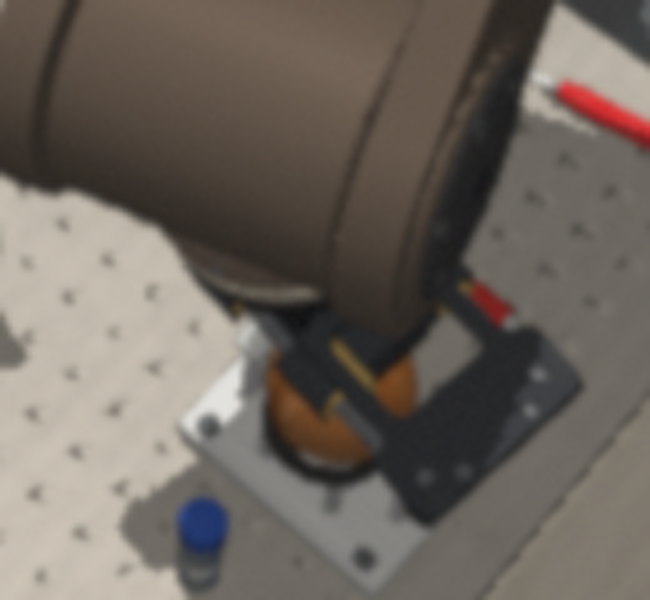

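View pics/c14.png

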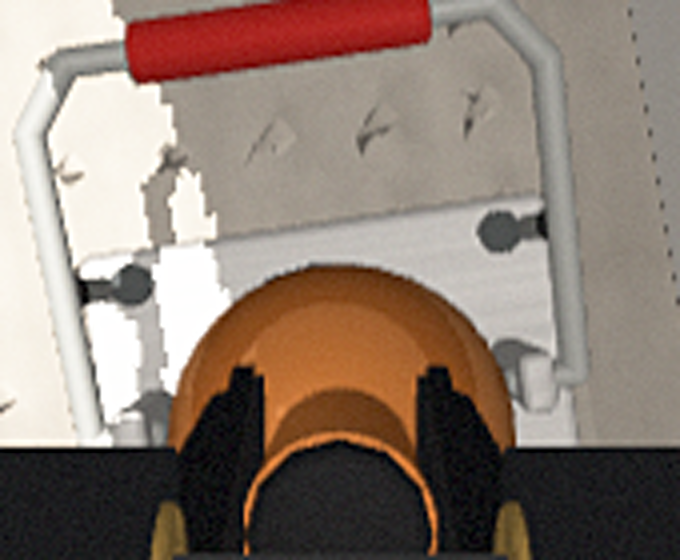

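Call:
arm_command([
  [[0.003, 0.006, 0], [-0.001, -0.0008, 0.004], 255],
  [[0.003, 0.006, 0], [-0.0018, -0.0008, 0.0075], 255],
  [[0.003, 0.006, 0], [-0.0024, -0.0008, 0.01], 255],
  [[0.003, 0.006, 0], [-0.0024, -0.0008, 0.01], 255],
  [[0.003, 0.006, 0], [-0.0024, -0.0008, 0.01], 255],
])

```text
t: 13.2
eef_pos: [603.7, 296.6, 105.4]
tcp_rot: [-3.141, -0.264, 2.976]
ft_force: [0.3, 0.0, -0.7]
opening: 0.225
```

```bash
cat > st.py <<'E'
from m import *
c=RG2.inv().apply(B-TG)
s=env.state(); g=s['eef_pos']+rot(s).apply(c); print('pred ball',g)
rel([(np.array(q)-RU.apply(c),RU) for q in ((608.5,296,68),)])
snap('wrist','w7')
meas('w7',g)
E
python3 st.py
```

```text
pred ball [608.48580436 295.78989405  70.78333791]
t 13.2 pos [603.7 296.6 105.4] rpy [-3.1413 -0.264   2.9764] q [ 0.31   0.758  1.373  0.126  1.249 -1.15 ] F [ 0.3  0.  -0.7] op 0.225
[-0.0005, -0.0022, 0.0006] [-0.0006, 0.0002, 0.0027]
w7 ball 2159 [609.4 295.7  71.6] 0.28
 neck 386 lean xy deg [-0.2 -0.2] 0.14
```

Call:
arm_command([
  [[0, 0, 0], [-0.0003, 0, 0.001], 255],
  [[0, 0, 0], [-0.0005, 0, 0.002], 255],
  [[0, 0, 0], [-0.0006, 0, 0.0025], 255],
  [[0, 0, 0], [-0.0006, 0, 0.0025], 255],
])

```text
t: 13.65
eef_pos: [603.7, 296.6, 103.5]
tcp_rot: [-3.142, -0.264, 2.976]
ft_force: [-1.0, -0.4, 3.6]
opening: 0.226
```

```bash
python3 st.py
```

```text
pred ball [608.49617274 295.77818277  68.8061738 ]
t 13.65 pos [603.7 296.6 103.5] rpy [-3.1415 -0.2636  2.9764] q [ 0.31   0.76   1.375  0.126  1.245 -1.15 ] F [-1.  -0.4  3.6] op 0.226
[-0.0002, -0.0018, 0.0006] [-0.0001, 0.0002, 0.0008]
w7 ball 2155 [609.4 295.7  69.7] 0.26
 neck 384 lean xy deg [-0.2 -0.2] 0.15
```

Call:
arm_command([
  [[0, 0, 0], [-0.0001, 0, 0.0005], 255],
  [[0, 0, 0], [-0.0001, 0, 0.0005], 255],
  [[0, 0, 0], [-0.0001, 0, 0.0005], 255],
])

```text
t: 14.0
eef_pos: [603.7, 296.6, 103.4]
tcp_rot: [3.142, -0.263, 2.976]
ft_force: [-1.6, -1.7, 8.3]
opening: 0.229
```

```bash
python3 st.py; python3 -c "
from h import *
for i in range(3): print(env.state()['ft_force'].round(2), env.state()['moment'].round(3)); read_camera('top')"
```

```text
pred ball [608.52244202 295.76837525  68.73085002]
t 14.0 pos [603.7 296.6 103.4] rpy [ 3.1415 -0.2634  2.9764] q [ 0.31   0.76   1.375  0.126  1.244 -1.15 ] F [-1.6 -1.7  8.3] op 0.229
[-0.0001, -0.0016, 0.0006] [-0.0001, 0.0002, 0.0007]
w7 ball 2157 [609.5 295.7  69.7] 0.27
 neck 374 lean xy deg [-0.3 -0.2] 0.14
[-2.41 -1.37  8.45] [-0.164  0.387  0.074]
[-1.19 -0.92  7.43] [-0.135  0.381  0.11 ]
[-1.88 -2.2   8.66] [-0.144  0.393  0.056]
```

Call:
arm_command([
  [[0, 0, 0], [0.0005, -0.0003, -0.0005], 255],
  [[0, 0, 0], [0.0005, -0.0003, -0.0005], 255],
  [[0, 0, 0], [0.0005, -0.0003, -0.0005], 255],
])

```text
t: 14.5
eef_pos: [603.4, 296.4, 103.3]
tcp_rot: [-3.142, -0.263, 2.976]
ft_force: [0.2, -0.5, 3.6]
opening: 0.23
```

```bash
python3 st.py; python3 -c "
from h import *
for i in range(3): print(env.state()['ft_force'].round(2), env.state()['moment'].round(3)); read_camera('top')"
```

```text
pred ball [608.19245451 295.61498989  68.59702926]
t 14.5 pos [603.4 296.4 103.3] rpy [-3.1416 -0.2634  2.9764] q [ 0.31   0.759  1.377  0.126  1.243 -1.151] F [ 0.2 -0.5  3.6] op 0.23
[-0.0002, -0.0016, 0.0006] [-0.0003, 0.0004, 0.0005]
w7 ball 2160 [609.1 295.5  69.5] 0.28
 neck 389 lean xy deg [-0.2 -0.2] 0.14
[0.85 0.05 3.48] [ 0.018 -0.097  0.01 ]
[ 0.32 -1.42  4.15] [-0.006 -0.145 -0.009]
[ 0.45 -0.47  3.39] [-0.008 -0.125  0.025]
```

Seated with ~3.5 N and almost no side load. Release.

Call:
arm_command([
  [[0, 0, 0], [0, 0, 0], 192],
  [[0, 0, 0], [0, 0, 0], 186],
  [[0, 0, 0], [0, 0, 0], 180],
  [[0, 0, 0], [0, 0, 0], 172],
  [[0, 0, 0], [0, 0, 0], 160],
  [[0, 0, 0], [0, 0, 0], 140],
])

```text
t: 15.3
eef_pos: [603.2, 296.4, 103.0]
tcp_rot: [-3.141, -0.264, 2.976]
ft_force: [-0.5, -0.9, -0.1]
opening: 0.408
```

```bash
python3 st.py; python3 -c "
from h import *
crop('w7',230,130,400,270,4,'c15')"
```

```text
pred ball [607.96599646 295.58099415  68.3567355 ]
t 15.3 pos [603.2 296.4 103. ] rpy [-3.1413 -0.264   2.9763] q [ 0.31   0.76   1.377  0.126  1.243 -1.151] F [-0.5 -0.9 -0.1] op 0.408
[-0.0004, -0.0022, 0.0005] [-0.0005, 0.0005, 0.0003]
w7 ball 3022 [609.  295.5  69.4] 0.3
 neck 359 lean xy deg [ 0.3 -0.1] 0.09
```

View pics/c15.png

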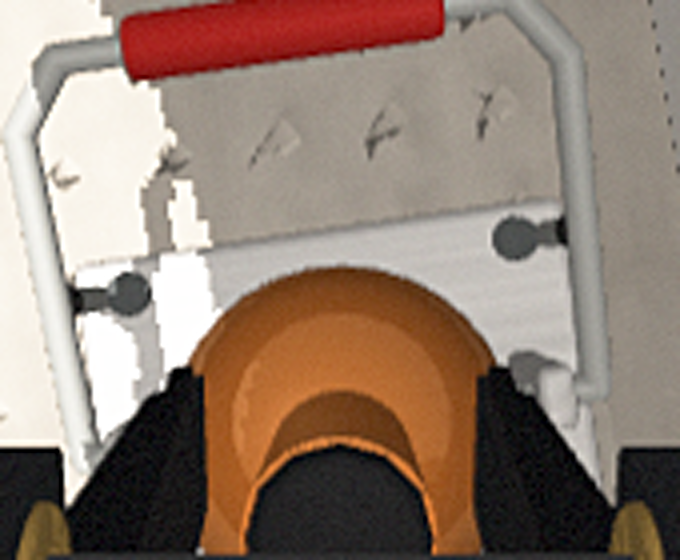

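Call:
arm_command([
  [[0, 0, 0], [0, 0, 0], 90],
  [[0, 0, 0], [0, 0, 0], 90],
  [[0, 0, 0], [0.003, 0, -0.01], 90],
  [[0, 0, 0], [0.008, 0, -0.03], 90],
  [[0, 0, 0], [0.018, 0, -0.065], 90],
  [[0, 0, 0], [0.03, 0, -0.11], 90],
  [[0, 0, 0], [0.042, 0, -0.155], 90],
  [[0, 0, 0], [0.042, 0, -0.155], 90],
])

```text
t: 16.15
eef_pos: [604.6, 297.0, 271.5]
tcp_rot: [3.136, -0.254, 2.978]
ft_force: [0.6, 0.9, 0.0]
opening: 0.645
```

Call:
arm_command([
  [[0, 0, 0], [0.04, -0.02, -0.02], 90],
  [[0, 0, 0], [0.08, -0.05, -0.02], 90],
  [[0, 0, 0], [0.11, -0.09, -0.02], 90],
  [[0, 0, 0], [0.12, -0.13, -0.02], 90],
  [[0, 0, 0], [0.12, -0.16, -0.02], 90],
  [[0, 0, 0], [0.12, -0.16, -0.02], 90],
])

```text
t: 16.75
eef_pos: [466.9, 154.4, 315.4]
tcp_rot: [-3.141, -0.262, 2.974]
ft_force: [0.3, 0.4, 0.6]
opening: 0.645
```

Run:
```python
from m import *
rel([])
g=np.array([608.5,296,68.])
for n,t in(('scene','s8'),('top','t8'),('wrist','w8')): snap(n,t);meas(t,g)
crop('s8',230,140,410,320,4,'c16')
z=load('t8')
for n,u,v in [('mirror',323,146),('tubered',368,135),('blue',246,138),('loupe',328,256)]: print(n,px(z,u,v).round())
```

```text
t 16.75 pos [466.9 154.4 315.4] rpy [-3.1412 -0.2623  2.974 ] q [ 0.141  0.308  1.603  0.079  1.481 -1.279] F [0.3 0.4 0.6] op 0.645
s8 ball 573 [607.5 295.8  68.6] 0.7
 neck 103 lean xy deg [ 0.4 -0.2] 0.22
t8 ball 334 [607.8 295.5  67.4] 0.75
 neck 39 lean xy deg [ 0.2 -0.3] 0.17
w8 ball 0 [608.5 296.   68. ] nan
few neck 0
mirror [543. 133. 619.]
tubered [553.  86. 620.]
blue [680. 289.  62.]
loupe [431. 133. 669.]
  return _methods._mean(a, axis=axis, dtype=dtype,
  ret = ret.dtype.type(ret / rcount)
```

View pics/c16.png

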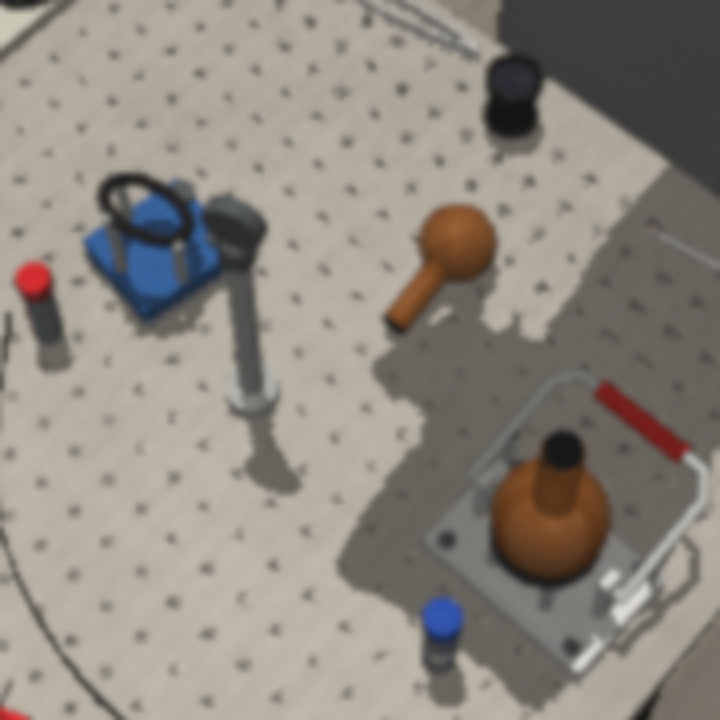

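View pics/w8.png

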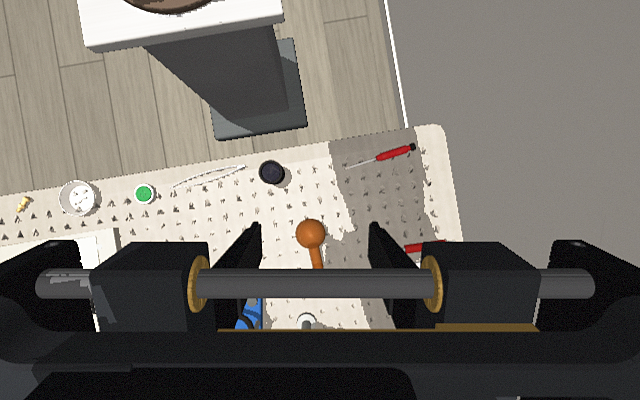

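Run:
```python
from h import *
for t in('s8','t8'):
    z=load(t);C=cloud(z);p=z['p'].astype(int)
    m=(p[...,2]>2.2*p[...,1])&(p[...,2]>70)&(C[...,1]>260)&(C[...,1]<330)&(C[...,0]>500)&(C[...,0]<640)&(C[...,2]>40)
    P=C[m];print(t,len(P),np.median(P,0).round(1))
print(env.job_done())
```

```text
s8 111 [537.7 298.8  70.7]
t8 55 [537.6 307.5  69.2]
the job is handed in; nothing more can be done
None
```

The bail is down on its stops, and the amber flask stands upright and released in the stand's ring. I handed the job in at about 17 s with the arm clear of everything.

- **Bail:** I pushed it over with the closed fingers, then pressed it down until it met the stops at about 11 N. After the release, its grip top measured about 70–71 mm above the table, as expected at the end of travel.
- **Flask:** I took the larger of the two amber flasks by the neck and drew it out of the rest along its neck. I turned it upright, lowered it until it touched the ring (8.3 N at most, about 3.5 N when let go) and opened the fingers slowly.
- **Final position:** The scene and top cameras put the ball centre at about (607.6, 295.7, 68), within about 1 mm of my estimate of the ring centre (608.5, 296) and of the 68 mm seat height. The neck leans less than 0.5°.
- **Bystanders:** In the scene picture the mirror post, both tubes and the loupe look unmoved.

Some checks were incomplete or disagreed:
- While I was placing the flask, the wrist camera read the ball about 1 mm further out in x and 1 mm higher than the fixed cameras. That is within the 2 mm calibration error.
- After I backed off, the wrist camera could no longer see the flask.
- The arm hid the mirror, red tube and loupe from the top camera, so only the blue tube was confirmed there.

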